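# Label the drying rack

### The job

The tray of stamped clay discs still sticks out over the front edge of the low steel drying rack: slide it back until it meets its stop. Then take the wide label holder out of the wooden block and push it by feel straight down into the spring pocket behind the middle of the rack's front lip, card facing out to the front, until its tongue sits on the pocket floor. Finish while still holding it pressed home with about a kilo of push, so that I can drive the locking screw, never with a blow or a force that would crack it; leave the tray home and everything else as it stands.

Things in the scene. Friction and masses are not known exactly. Their poses are not given: they have to be found in the camera images.
- rack: low steel drying rack fixed on the bench, 260 mm wide (y), 345 mm deep (x). Origin on the bench under the middle of the label pocket at the front edge; x points back into the rack, away from the robot, z up. An upturned front lip runs the whole width: inner face at x = -2 mm, rim flaring forward to x = -9 mm. Side guides reach z = 75 mm, the rear plate 92 mm
- pocket (a point): centre of the label pocket's floor, 36 mm above the bench, 18 mm below the top of the lip; axes as rack. The pocket is the slot between the lip's inner face (2 mm in front of this point) and a spring leaf behind; its end tabs stand 56 mm apart and 14 mm high. Its mouth, flared at lip and leaf, is a funnel 14 mm wide. The tray covers the pocket unless it is home
- leaf (a joint): light bronze spring leaf behind the pocket, 48 mm wide: 0 = at rest, its face 0.5 mm behind the pocket's centre; pushed back (+x) up to 6 mm by the tongue, with 1 to 3 N. Its upper edge slopes back to x = +8 mm at 17 mm above the pocket floor
- seat: the steel strip that is the pocket's rigid floor, 56 mm long (y), its top 36 mm above the bench; origin at its top, 2 mm behind pocket
- tray (a joint): how far the tray stands out of the rack, m: 0 = home against the rear stop, grows as it comes out towards the front (-x of the rack), up to 0.125. It slides with about 3 N of friction and stays where it is left
- tray_front (a point): top of the tray's front board, middle of its front face, 111 mm above the bench; moves with the tray; 66 mm behind the pocket when home. The wooden board is 12 mm thick, 244 mm wide, underside 60 mm above the bench, top at 94 mm, in the middle 110 mm (hand grip) at 111 mm. Behind it the tray, 276 mm long, carries clay discs stuck to it, up to 82 mm above the bench
- block: wooden block fixed on the bench, 50 x 228 x 40 mm (x, y, z), origin under its centre. Three slots 75 mm apart along its y hold one label holder each, in any order; the slots are 25 mm deep
- holder: the wide label holder, grey plastic, 60 g: a body 12 x 60 x 46 mm (x thick, y wide, z high), card on its -x face; below it a tongue 4 mm thick, 50 mm wide, 20 mm long, tip tapered. Origin: middle of the tongue's lower end, z up; body from z = 20 to 66 mm. It stands in the block, shoulder on its top, axes as the block's. Home, its origin is at pocket, same axes, shoulder 2 mm above the lip
- card (a point): middle of the card on the holder's -x face, 6 mm in front of and 43 mm above the holder's origin
- spare_a: narrow label holder, body 34 mm wide, otherwise as the wide one; stands in the block; leave it there
- spare_b: second narrow label holder, body 34 mm wide, stands in the block; leave it there
- stamp_a: hand stamp standing on the bench, round base of 48 mm, wooden handle, 70 mm high; leave it
- stamp_b: smaller hand stamp standing on the bench, base of 38 mm, 70 mm high; leave it
- hammer: hammer lying on the bench at the left; leave it
- disc_a: loose clay disc, 52 mm across, 14 mm thick; leave it
- disc_b: another loose clay disc of the same size; leave it
- jar: white lidded jar, 68 mm across, 95 mm high; leave it

How it is judged:
On the way:
1. the tray is home against its stop (within 4 mm) while the holder still stands outside the pocket (value of joint tray below 0.004 m and distance between holder and pocket above 0.03 m), for 0.2 s.
At the end, for the whole second after the job is handed in: tray home (6 mm); the wide holder upright (0.1 rad) and still in the pocket, card to the front, tongue on the pocket floor (2.5 mm in height, 4 mm in x, 6 mm in y), held by the fingers and pressing on the floor with at least 3 N through the last second (value of joint tray below 0.006 m and x of holder in the frame of pocket between -0.004 and 0.004 m and y of holder in the frame of pocket between -0.006 and 0.006 m and z of holder in the frame of pocket between -0.004 and 0.0025 m and angle between holder's own z axis and vertical below 0.1 rad and angle between the y axis of holder and the y axis of pocket, either way round below 0.1 rad and x of card in the frame of pocket below -0.002 m and contact force between holder and seat above 3 N and contact force between the fingers and holder above 3 N and linear speed of holder below 0.02 m/s); the arm keeps its last pose, push and grip.
It fails at once if the label holder is driven into the pocket floor with more than 50 N (contact force between holder and seat above 50 N).
It fails at once if a narrow label holder is shifted by more than 20 mm (distance of any of spare_a, spare_b from where it was at the start of the episode above 0.02 m).
It fails at once if a stamp, the hammer, a loose disc or the jar is shifted by more than 30 mm (distance of any of stamp_a, stamp_b, hammer, disc_a, disc_b, jar from where it was at the start of the episode above 0.03 m).
It also fails if it takes over 54 s, if anything falls off the work surface, if the arm or the gripper's body presses on something with over 40 N, if the wrist force passes 120 N, or if a joint passes its speed limit or range.

### The arm

A 7-joint arm with a two-finger parallel gripper is mounted at the origin on the work surface. World frame = base frame: x ahead of the robot, y to its left, z up, the work surface at z = 0. Lengths are in m, angles in rad, forces in N, time in s.
With the tool pointing down it reaches from about 0.425 to 0.925 m from the base axis. Payload 6.8 kg.
Tool frame: the origin (TCP) lies on the centre line of the jaws, within the pads' length; the fingertips stand bot.finger_overhang ahead of it and the grasp point (between the pads) lies 3 mm ahead of it (bot.finger_overhang is the distance from the TCP to the fingertips, in m); z points along the fingers, y is the direction in which the jaws open and shut (so a half turn about z gives the same grasp; the last joint's range is limited). The gripper opens to 85 mm and grips with 20 to 120 N. Pads are 22 mm wide; open, the fingers measure 114 mm over their backs; the gripper's body (76 mm by 85 mm) begins 54 mm behind the grasp point. The pads swing forward as they close: fully open they stand 13 mm farther back than shut.
Start: joints at [1.114, 0.477, 0.022, 1.555, -0.011, 1.109, -0.083], TCP at [0.231, -0.634, 0.253] pointing down, gripper open.
Joint ranges: [-2.96, 2.96], [-0.34, 2.1], [-1.41, 1.46], [0.24, 2.44], [-1.37, 4.51], [0.17, 1.92], [-2.96, 2.96]. Speed limits (rad/s): [2.39, 2.39, 3.14, 3.14, 3.14, 3.14, 3.14].

### API

Orientations are given as a unit quaternion [w, x, y, z].
In Python, from station import bot gives the robot as it stands.
- The arm moves only by the tool drive_tool, never from a script. Its argument "increments" is text: rows parted by semicolons, each of 4 numbers parted by spaces: the shift along the world's x, y, z in m, then the turn about the world's z in rad. In form: tx ty tz spin; .... A call has 1 to 12 rows; each row shifts and turns the commanded pose from where the row before left it; what a row does not reach is not made up. A row lasts 1/12 s, in which the tool goes at most 41.7 mm and 7.16 degrees, less where a joint would pass 70% of its speed; a pose out of reach is approached as far as the arm can. A call is refused whole if a number of a shift passes 0.0417 or a number of a turn 0.125, either way. A call with a gripper value outside its range is refused whole. "grip" is the opening, from 0 (shut) to 1 (fully open), set as the call begins (left out, the last holds). The fingers move at their own pace and stop on an object; "squeeze" is the grip in N (left out, the last holds). Time passes only in rows, so rows that do not move let the fingers close. It gives the time, the measured TCP pose, the force and the opening at its end, in the units of the state.
- bot.get_obs(): the state, without advancing time (a new reading comes with each control period).
- bot.read_camera(name): name is "side" or "top"; returns the picture (420x560x3 uint8, red, green, blue); there is no depth.
- bot.calibration(name): a dict with "fx", "fy", "cx", "cy" (pixels), "camera_from_world" (4x4, takes a point from world to camera coordinates). Camera axes: x right, y down, z forward; pixel columns grow to the right and rows downward; lengths in m; the calibration is good to about 2 mm. A picture is of the moment at which its call begins. calibration takes no time and is no camera call.
- bot.hand_in(): hands the job in, once; it reports no verdict.
The state is a dict: "t": time; "q": joint angles; "joint_vel": joint speeds; "joint_torque": joint torques, N m; "eef_pos": TCP position; "tool_rot": TCP orientation; "contact_force": force on the tool from outside, world axes, zero at the start; "torque": the same for the moment, N m; "gripper_width": opening from 0.0 (shut) to 1.0 (fully open).
Only numpy, scipy, OpenCV 4.12 (cv2) and the standard library are available. Lean on these libraries where they do the work, as an engineer would, in place of code of your own. Each camera call takes 0.05 s, during which the arm holds its last target.

## Working session

There is one attempt and no reset: what is moved stays moved. The work goes in short steps, Python scripts to look and compute and a tool call to move; the robot and the scene stay as the last step left them, time stands still between calls to the robot, and variables do not carry over. Pictures are saved under pics/ and viewed, and the job is handed in when it is done.

Besides the shell and the picture viewer there is one more tool, called after "Request:" in YAML: its name, and indented under it one key for each argument. drive_tool: Moves the arm, as the interface text tells. Its arguments: {"type":"object","properties":{"increments":{"type":"string"},"grip":{"type":"number"},"squeeze":{"type":"number"}},"required":["increments"]}

```bash
mkdir -p pics; ls
python3 - <<'E'
from station import bot
import cv2,json
print(bot.finger_overhang)
o=bot.get_obs();print(o)
for n in("side","top"):
    im=bot.read_camera(n);cv2.imwrite(f"pics/{n}0.png",im[:,:,::-1]);c=bot.calibration(n);print(n,c)
E
```

```text
pics
0.022
{'t': 0.0, 'q': array([ 1.11388319,  0.47780585,  0.02233226,  1.55647256, -0.01153851,
        1.10931851, -0.08311109]), 'joint_vel': array([ 2.49939074e-04, -3.87434225e-04, -1.46903508e-05,  1.43807192e-04,
       -6.83957102e-04,  2.13198102e-04,  3.96141172e-04]), 'joint_torque': array([ 1.47706771e-03, -5.96447289e+01,  1.60873018e+00, -2.81191063e+01,
        1.25535109e-02,  9.49322392e-03,  9.22406429e-06]), 'eef_pos': array([ 0.2305097 , -0.63381415,  0.25231277]), 'tool_rot': array([-9.13916680e-04,  9.84829274e-01,  1.73523544e-01, -2.13077573e-04]), 'contact_force': array([ 0.38418893, -0.41224319,  0.33410172]), 'torque': array([-0.03895387, -0.04066109,  0.04393959]), 'gripper_width': 0.9959577078282514}
side {'fx': 489.9495211504088, 'fy': 489.9495211504088, 'cx': 281.3771990039976, 'cy': 207.49491292872503, 'camera_from_world': array([[-0.74549498, -0.66646127,  0.00816177,  0.37033436],
       [-0.44579137,  0.48947836, -0.74945379,  0.32665629],
       [ 0.49548692, -0.56235249, -0.66200634,  1.08300394],
       [ 0.        ,  0.        ,  0.        ,  1.        ]])}
top {'fx': 433.33849202040653, 'fy': 433.33849202040653, 'cx': 270.8181399069343, 'cy': 204.054428429431, 'camera_from_world': array([[ 0.00305587, -0.99997335,  0.00663004, -0.04485779],
       [-0.98940295, -0.00398588, -0.14514099,  0.54458249],
       [ 0.14516355, -0.00611625, -0.98938877,  1.34342961],
       [ 0.        ,  0.        ,  0.        ,  1.        ]])}
```

View pics/side0.png

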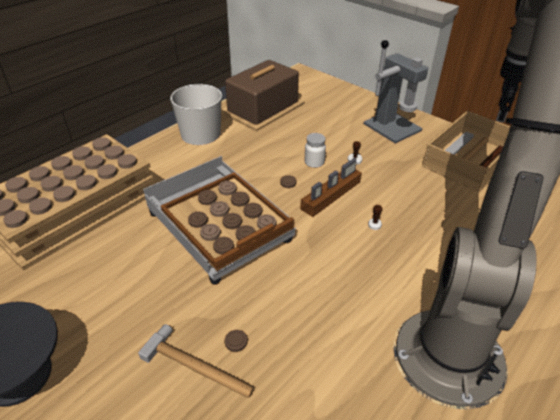

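View pics/top0.png

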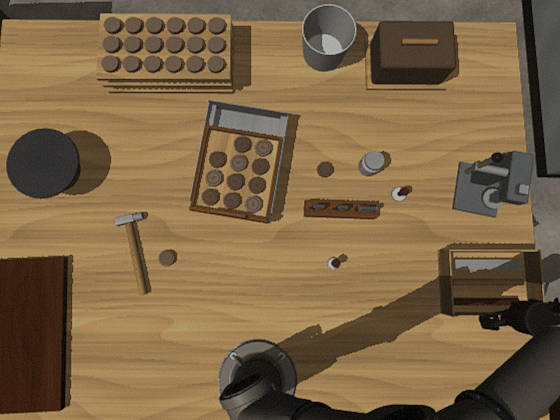

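The top view shows the tray and rack around (240,160), the block around (342,208), and stamps at (333,263) and (401,193). The side view shows the block around (332,190). I'll zoom in for measurement.

Run:
```python
import cv2
t=cv2.imread("pics/top0.png");s=cv2.imread("pics/side0.png")
a=t[95:230,180:310];cv2.imwrite("pics/z1.png",cv2.resize(a,None,fx=4.4,fy=4.4,interpolation=2))
a=t[150:280,295:415];b=cv2.resize(a,None,fx=4.6,fy=4.6,interpolation=2);cv2.imwrite("pics/z2.png",b)
a=s[155:290,140:305];cv2.imwrite("pics/z3.png",cv2.resize(a,None,fx=4.4,fy=4.4,interpolation=2))
a=s[130:235,270:395];cv2.imwrite("pics/z4.png",cv2.resize(a,None,fx=5.6,fy=5.6,interpolation=2))
```

```text
(no output)
```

View pics/z1.png

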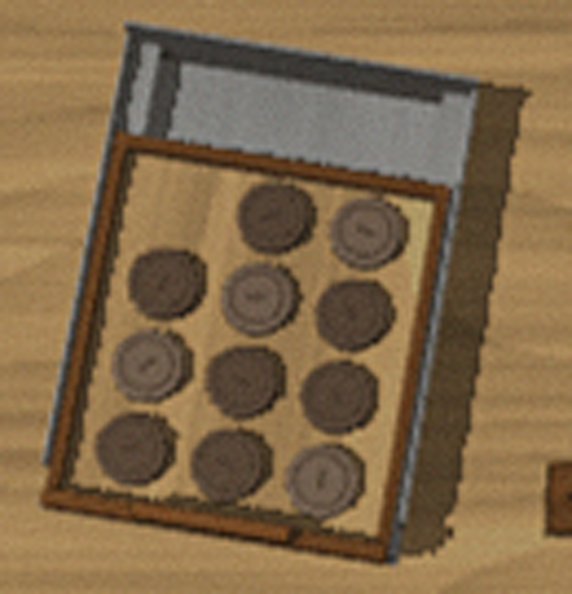

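View pics/z2.png

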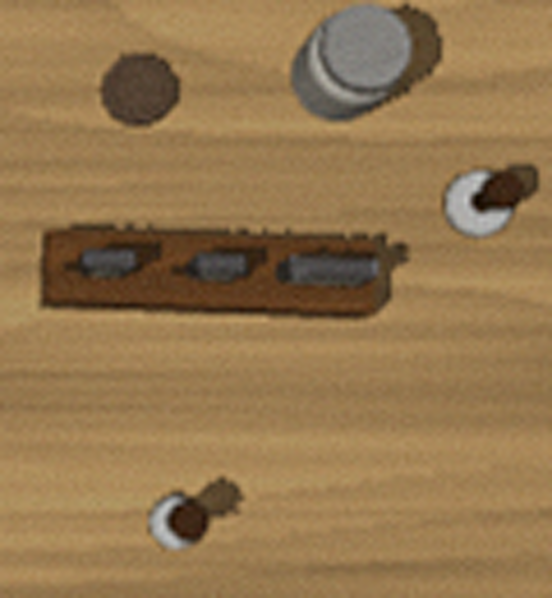

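View pics/z3.png

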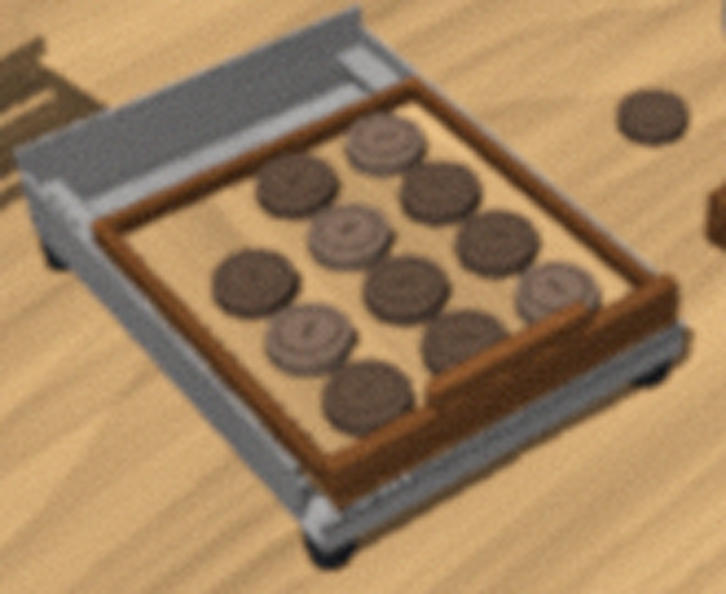

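View pics/z4.png

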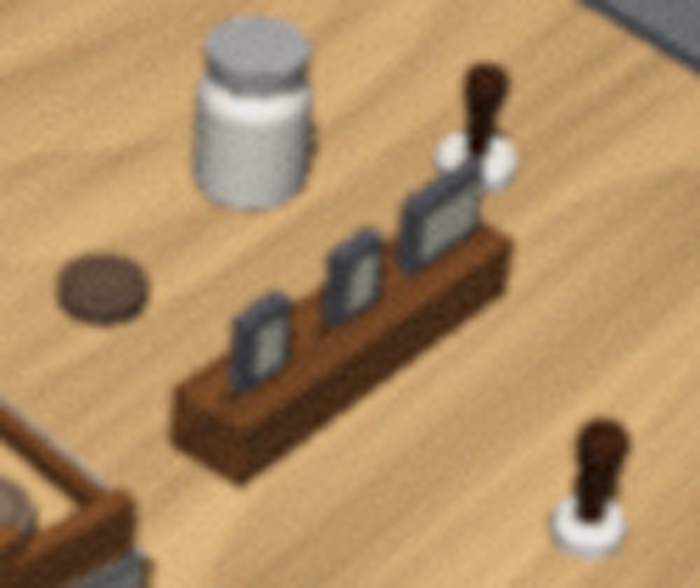

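```bash
cat > h.py <<'E'
import numpy as np
from station import bot
def ray(n,u,v):
    c=bot.calibration(n);M=c["camera_from_world"];R=M[:3,:3];t=M[:3,3]
    d=R.T@np.array([(u-c["cx"])/c["fx"],(v-c["cy"])/c["fy"],1]);return -R.T@t,d
def onz(n,u,v,z):
    o,d=ray(n,u,v);return o+d*(z-o[2])/d[2]
def proj(n,p):
    c=bot.calibration(n);M=c["camera_from_world"];q=M[:3,:3]@np.array(p)+M[:3,3]
    return c["fx"]*q[0]/q[2]+c["cx"],c["fy"]*q[1]/q[2]+c["cy"]
E
python3 - <<'E'
from h import *
np.set_printoptions(precision=4,suppress=True)
z1=lambda u,v,s=4.4:(180+(u+.5)/s-.5,95+(v+.5)/s-.5)
z2=lambda u,v,s=4.6:(295+(u+.5)/s-.5,150+(v+.5)/s-.5)
z3=lambda u,v,s=4.4:(140+(u+.5)/s-.5,155+(v+.5)/s-.5)
z4=lambda u,v,s=5.6:(270+(u+.5)/s-.5,130+(v+.5)/s-.5)
def P(l,n,p,z): print(l,onz(n,*p,z)[:2])
P("rear L","top",z1(130,26),.092);P("rear R","top",z1(476,82),.092)
P("rear L s","side",z3(20,155),.092);P("rear R s","side",z3(358,8),.092)
P("board front L","top",z1(42,503),.094);P("board front R","top",z1(390,560),.094)
P("board L s","side",z3(338,500),.060);
P("board top front R s","side",z3(676,285),.094)
P("lip L s","side",z3(325,530),.054);P("lip R s","side",z3(690,328),.054)
for k,p in dict(bFL=(42,305),bFR=(368,316),bBL=(44,230),bBR=(388,240)).items():P(k,"top",z2(*p),.04)
for k,p in dict(FL=(240,430),FR=(511,240),BL=(175,388)).items():P("block s "+k,"side",z4(*p),.04)
P("holder top L","top",z2(287,275),.086);P("holder top R","top",z2(378,275),.086)
P("holder top c","top",z2(332,270),.086)
P("holder s topfrontL","side",z4(402,222),.086);P("holder s tfR","side",z4(478,165),.086)
E
```

```text
rear L [0.869  0.1544]
rear R [ 0.8281 -0.0955]
rear L s [0.8648 0.161 ]
rear R s [ 0.8244 -0.0912]
board front L [0.5207 0.207 ]
board front R [ 0.4818 -0.0349]
board L s [0.5259 0.2046]
board top front R s [ 0.4785 -0.0246]
lip L s [0.5193 0.2209]
lip R s [ 0.4747 -0.0347]
bFL [ 0.507  -0.1478]
bFR [ 0.5002 -0.3733]
bBL [ 0.5595 -0.1496]
bBR [ 0.5535 -0.3889]
block s FL [ 0.5107 -0.1475]
block s FR [ 0.5002 -0.3717]
block s BL [ 0.5562 -0.1505]
holder top L [ 0.5224 -0.3084]
holder top R [ 0.5227 -0.3695]
holder top c [ 0.5259 -0.3387]
holder s topfrontL [ 0.521  -0.2923]
holder s tfR [ 0.5212 -0.3615]
```

Request:
drive_tool:
  increments: "0.02 0.033 0 0.088;0.02 0.033 0 0.088;0.02 0.033 0 0.088;0.02 0.033 0 0.088;0.02 0.033 0 0.088;0.02 0.033 0 0.088;0.02 0.033 0 0.088;0.02 0.033 0 0.088;0.02 0.033 0 0.088;0.02 0.033 0 0.088;0.02 0.033 0 0.088;0.02 0.033 0 0.088"
  grip: 0

```text
t: 1.1
eef_pos: [0.4711, -0.2366, 0.2532]
tool_rot: [-0.0, 0.762, 0.648, -0.0]
contact_force: [0.2, -0.3, 0.3]
gripper_width: -0.0
```

Request:
drive_tool:
  increments: "0 0.038 0 0;0 0.038 0 0;0 0.038 0 0;0 0.038 0 0;0 0.038 0 0;0 0.038 0 0;0 0.038 0 0;-0.005 0.038 -0.02 0;-0.006 0.027 -0.03 0;0 0 -0.035 0;0 0 -0.035 0;0 0 -0.025 0"

```text
t: 2.1
eef_pos: [0.4583, 0.0916, 0.1065]
tool_rot: [-0.001, 0.763, 0.647, -0.001]
contact_force: [0.2, -0.3, -1.1]
gripper_width: -0.003
```

Run:
```python
from h import *
import cv2
print(bot.get_obs()["eef_pos"],bot.get_obs()["contact_force"])
s=bot.read_camera("side")[:,:,::-1]
cv2.imwrite("pics/z5.png",cv2.resize(s[120:290,140:330],None,fx=3.4,fy=3.4,interpolation=2))
```

```text
[0.45834281 0.09157785 0.106497  ] [ 0.15945654 -0.27110998 -1.10354977]
```

View pics/z5.png

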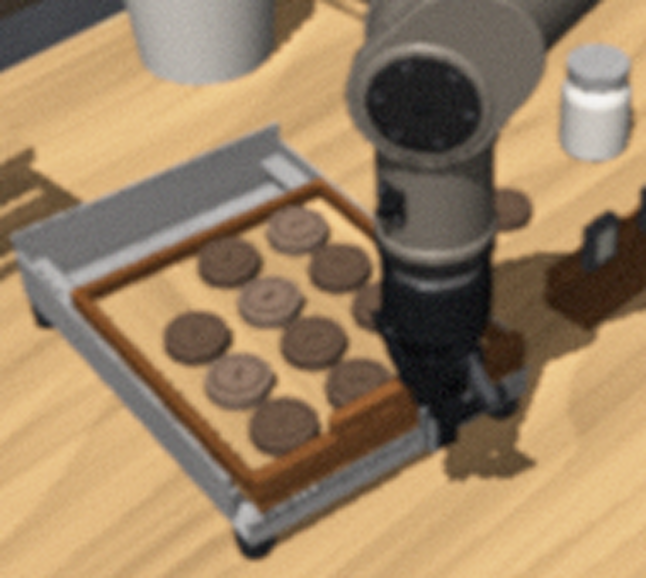

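The closed fingers stand in front of the hand grip (zoom around 435,400). Now I'll push along the rack's x.

Request:
drive_tool:
  increments: "0.01 -0.0016 0 0;0.01 -0.0016 0 0;0.006 -0.001 0 0;0.006 -0.001 0 0;0.008 -0.0013 0 0;0.008 -0.0013 0 0;0.008 -0.0013 0 0;0.008 -0.0013 0 0;0.007 -0.0011 0 0;0.006 -0.001 0 0;0.004 -0.0006 0 0;0.002 -0.0004 0 0"

```text
t: 3.15
eef_pos: [0.5436, 0.0775, 0.1089]
tool_rot: [0.0, 0.763, 0.646, 0.0]
contact_force: [-2.7, -0.1, 2.8]
gripper_width: -0.001
```

Request:
drive_tool:
  increments: "0.004 -0.0006 0 0;0.003 -0.0005 0 0;0.002 -0.0003 0 0;0.002 -0.0003 0 0;0.002 -0.0003 0 0;0 0 0 0"

```text
t: 3.65
eef_pos: [0.5562, 0.0755, 0.1089]
tool_rot: [0.0, 0.763, 0.646, 0.0]
contact_force: [-1.2, -0.5, 0.6]
gripper_width: 0.003
```

Request:
drive_tool:
  increments: "0.002 -0.0003 0 0;0.0015 -0.0003 0 0;0.0015 -0.0002 0 0;0.0015 -0.0003 0 0"

```text
t: 3.98
eef_pos: [0.5615, 0.0746, 0.1088]
tool_rot: [-0.001, 0.763, 0.646, -0.001]
contact_force: [-9.6, 0.6, 6.8]
gripper_width: -0.0
```

Request:
drive_tool:
  increments: "0.0015 -0.0002 0 0;0.0015 -0.0003 0 0;0 0 0 0"

```text
t: 4.23
eef_pos: [0.5616, 0.0746, 0.1088]
tool_rot: [-0.002, 0.763, 0.646, -0.003]
contact_force: [-16.4, -0.0, 12.4]
gripper_width: 0.002
```

The tool is stuck while the force climbs to 16 N, so the tray is at its stop. I'll retract, rise and move to the block.

Request:
drive_tool:
  increments: "-0.01 0.0016 0 0;-0.015 0.0024 0 0;-0.005 0 0.035 0;0 -0.02 0.03 0;0 -0.035 0.02 0.02;0 -0.04 0.015 0.02;0 -0.04 0 0.02;0 -0.04 0 0.02;0 -0.04 0 0.02;0 -0.04 0 0.0;0 -0.04 0 0.0;0 -0.04 0 0"
  grip: 0.6

```text
t: 5.23
eef_pos: [0.536, -0.2586, 0.2094]
tool_rot: [0.001, 0.73, 0.683, 0.001]
contact_force: [0.9, 0.2, 0.1]
gripper_width: 0.598
```

Run:
```python
from h import *
import cv2
print(bot.get_obs()["eef_pos"],bot.get_obs()["contact_force"])
s=bot.read_camera("side")[:,:,::-1];t=bot.read_camera("top")[:,:,::-1]
cv2.imwrite("pics/s6.png",s);cv2.imwrite("pics/t6.png",t)
cv2.imwrite("pics/z6.png",cv2.resize(s[155:290,140:305],None,fx=4.4,fy=4.4,interpolation=2))
cv2.imwrite("pics/z7.png",cv2.resize(t[95:235,180:400],None,fx=3.5,fy=3.5,interpolation=2))
```

```text
[ 0.53602025 -0.25863247  0.20940283] [0.89662438 0.15943954 0.13280779]
```

View pics/z6.png

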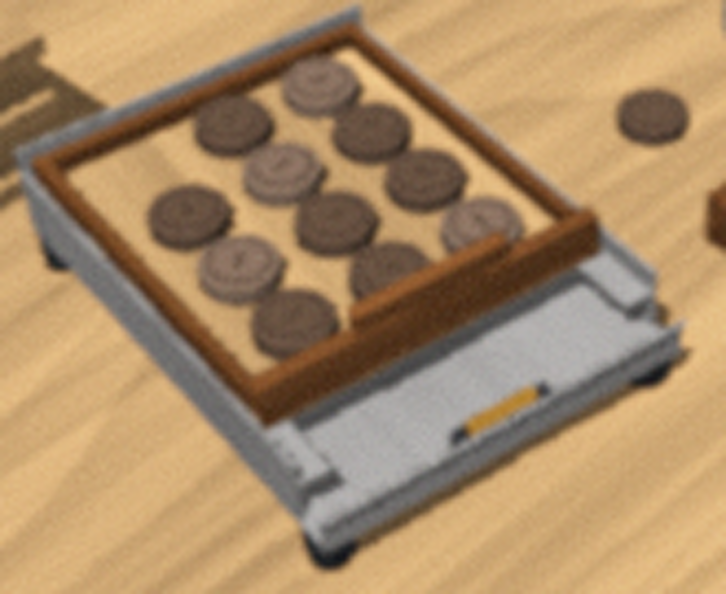

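View pics/z7.png

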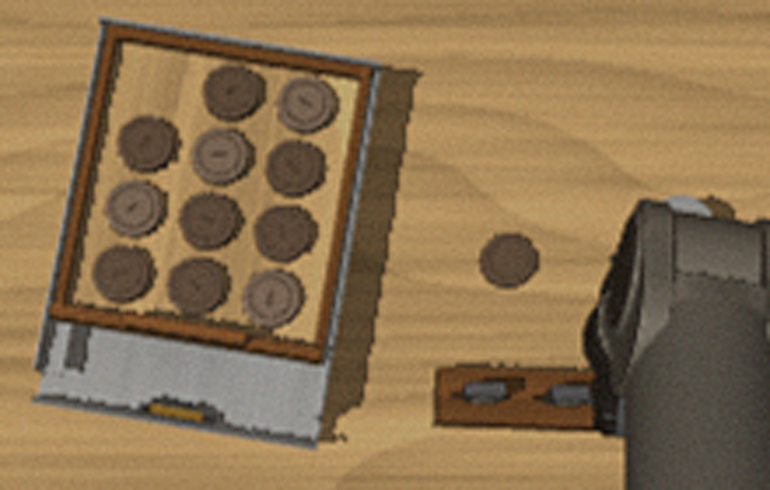

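The tray is home and the pocket is exposed. The orange leaf sits near zoom (500,410) in the side view and (180,410) in the top view. I'll measure it.

Run:
```python
from h import *
import cv2
np.set_printoptions(precision=4,suppress=True)
for n,f,roi in(("side","pics/s6.png",(230,270,235,275)),("top","pics/t6.png",(200,225,215,250))):
    im=cv2.imread(f);hsv=cv2.cvtColor(im,cv2.COLOR_BGR2HSV)
    m=cv2.inRange(hsv,(12,120,90),(32,255,255));k=np.zeros_like(m);a,b,c,d=roi;k[a:b,c:d]=255
    ys,xs=np.nonzero(m&k)
    pts=np.stack([xs,ys],1).astype(np.float32);print(n,len(xs),pts.mean(0),cv2.minAreaRect(pts))
    for z in(.048,.050,.053):print(z,onz(n,*pts.mean(0),z))
    box=cv2.boxPoints(cv2.minAreaRect(pts));
    for q in box: print(q,onz(n,*q,.053)[:2],onz(n,*q,.047)[:2])
z6=lambda u,v,s=4.4:(140+(u+.5)/s-.5,155+(v+.5)/s-.5)
z7=lambda u,v,s=3.5:(180+(u+.5)/s-.5,95+(v+.5)/s-.5)
L=onz("top",*z7(33,400),.054);R=onz("top",*z7(318,446),.054);print("lip top",L,R,(L+R)/2)
L=onz("side",*z6(325,543),.054);R=onz("side",*z6(683,325),.054);print("lip side",L,R,(L+R)/2)
L=onz("top",*z7(103,20),.092);R=onz("top",*z7(378,66),.092);print("rear top",L,R,(L+R)/2)
```

```text
side 110 [253.5182 253.9   ] ((248.45814514160156, 254.7854461669922), (38.94868850708008, 35.02043914794922), 29.19748306274414)
0.048 [0.5006 0.1023 0.048 ]
0.05 [0.4992 0.1036 0.05  ]
0.053 [0.4972 0.1055 0.053 ]
[222.9163 260.5709] [0.5376 0.1728] [0.542  0.1694]
[240. 230.] [0.5841 0.0676] [0.5887 0.0635]
[274. 249.] [0.4704 0.0583] [0.4743 0.0541]
[256.9163 279.5709] [0.4327 0.1602] [0.4363 0.1566]
top 143 [230.2867 218.2168] ((232.0, 217.0), (14.0, 34.0), 90.0)
0.048 [0.4979 0.0849 0.048 ]
0.05 [0.4976 0.0847 0.05  ]
0.053 [0.4973 0.0845 0.053 ]
[215. 210.] [0.5232 0.1331] [0.524  0.1338]
[249. 210.] [0.5236 0.0259] [0.5244 0.0262]
[249. 224.] [0.4793 0.0255] [0.4798 0.0257]
[215. 224.] [0.4789 0.1321] [0.4795 0.1328]
lip top [0.5261 0.2146 0.054 ] [ 0.4855 -0.042   0.054 ] [0.5058 0.0863 0.054 ]
lip side [0.5124 0.2271 0.054 ] [ 0.4795 -0.0338  0.054 ] [0.496  0.0966 0.054 ]
rear top [0.8695 0.1547 0.092 ] [ 0.8273 -0.095   0.092 ] [0.8484 0.0298 0.092 ]
```

Run:
```python
from h import *
import cv2
np.set_printoptions(precision=4,suppress=True)
for n,f,roi in(("side","pics/s6.png",(238,258,238,268)),("top","pics/t6.png",(205,220,216,246))):
    im=cv2.imread(f);hsv=cv2.cvtColor(im,cv2.COLOR_BGR2HSV);a,b,c,d=roi
    m=np.zeros(im.shape[:2],np.uint8);m[a:b,c:d]=cv2.inRange(hsv[a:b,c:d],(12,140,90),(32,255,255))
    N,l,st,ce=cv2.connectedComponentsWithStats(m);
    for i in range(1,N): print(n,st[i],ce[i])
    i=1+st[1:,4].argmax();ys,xs=np.nonzero(l==i);pts=np.stack([xs,ys],1).astype(np.float32)
    print(cv2.minAreaRect(pts),onz(n,*ce[i],.050))
    crop=im[a-8:b+8,c-10:d+10];s=15 if n=="side" else 16
    cv2.imwrite(f"pics/c_{n}.png",cv2.resize(crop,None,fx=s,fy=s,interpolation=0)); print("crop origin",c-10,a-8,s)
```

```text
side [246 244  16   9  44] [253.5    247.8636]
((253.4384765625, 247.89231872558594), (2.480694532394409, 16.99275779724121), 60.2551155090332) [0.514  0.0885 0.05  ]
crop origin 228 230 15
top [223 211  15   4  34] [229.9412 212.5588]
((229.98648071289062, 212.58108520507812), (14.302711486816406, 2.1371867656707764), 9.462322235107422) [0.5156 0.0861 0.05  ]
crop origin 206 197 16
```

View pics/c_side.png

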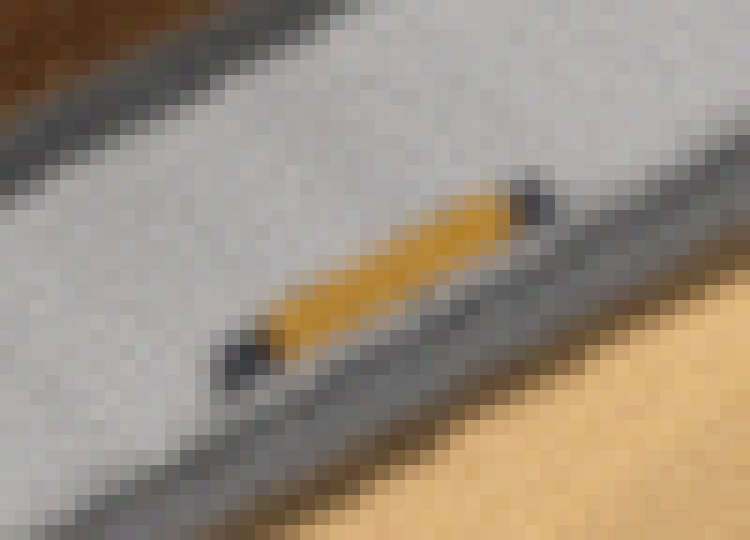

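View pics/c_top.png

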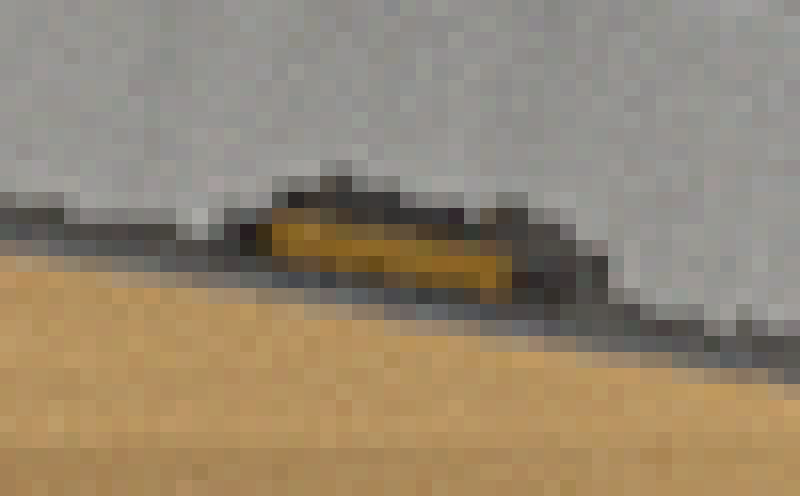

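Run:
```python
from h import *
np.set_printoptions(precision=4,suppress=True)
z2=lambda u,v,s=4.6:(295+(u+.5)/s-.5,150+(v+.5)/s-.5)
print("jar",onz("top",*z2(365,47),.095),"stampA",onz("top",*z2(480,203),.005),"disc",onz("top",*z2(140,90),.014))
cs=lambda u,v:(228+(u+.5)/15-.5,230+(v+.5)/15-.5)
ct=lambda u,v:(206+(u+.5)/16-.5,197+(v+.5)/16-.5)
print("tab L s",onz("side",*cs(240,345),.050),"R",onz("side",*cs(535,185),.050))
print("tab L t",onz("top",*ct(255,230),.050),"R",onz("top",*ct(530,275),.050))
print("leaf ends s",onz("side",*cs(275,335),.050),onz("side",*cs(515,205),.050))
print("leaf ends t",onz("top",*ct(272,235),.050),onz("top",*ct(510,275),.050))
for p in((.5095,.088,.05),(.5151,.0871,.05)):print(proj("side",p),proj("top",p))
```

```text
jar [ 0.6772 -0.3635  0.095 ] stampA [ 0.5859 -0.4648  0.005 ] disc [ 0.6654 -0.2214  0.014 ]
tab L s [0.5212 0.1172 0.05  ] R [0.5103 0.0562 0.05  ]
tab L t [0.5207 0.113  0.05  ] R [0.512  0.0586 0.05  ]
leaf ends s [0.5185 0.1116 0.05  ] [0.5096 0.062  0.05  ]
leaf ends t [0.5198 0.1096 0.05  ] [0.512  0.0625 0.05  ]
(np.float64(254.88824673404733), np.float64(248.606149758717)) (np.float64(229.31327932493812), np.float64(214.4725197105673))
(np.float64(253.56305082937342), np.float64(247.3532378891444)) (np.float64(229.6285679994665), np.float64(212.7125799899847))
```

Request:
drive_tool:
  increments: "-0.003 -0.03 0 0.02;-0.003 -0.03 -0.01 0.013;-0.003 -0.0195 -0.02 0;0 0 -0.03 0;0 0 -0.03 0;0 0 0 0"

```text
t: 5.83
eef_pos: [0.5234, -0.3347, 0.1133]
tool_rot: [-0.004, 0.719, 0.695, -0.001]
contact_force: [-0.6, 0.4, 0.1]
gripper_width: 0.602
```

Request:
drive_tool:
  increments: "0.003 -0.003 0 0;0 0 -0.02 0;0 0 -0.015 0;0 0 -0.01 0;0 0 0 0"

```text
t: 6.25
eef_pos: [0.5298, -0.3382, 0.0736]
tool_rot: [-0.0, 0.719, 0.696, 0.0]
contact_force: [-0.6, -0.7, -0.0]
gripper_width: 0.598
```

Run:
```python
from h import *
import cv2
print(bot.get_obs()["eef_pos"],bot.get_obs()["contact_force"])
s=bot.read_camera("side")[:,:,::-1]
cv2.imwrite("pics/z8.png",cv2.resize(s[110:235,270:395],None,fx=4.7,fy=4.7,interpolation=2))
```

```text
[ 0.52979122 -0.33824158  0.07360592] [-0.57058574 -0.70286289 -0.03756941]
```

View pics/z8.png

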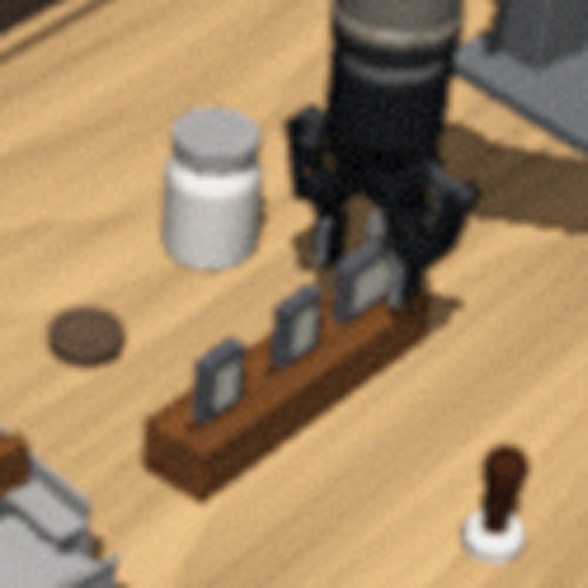

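The fingers straddle the wide holder (zoom around 365,280). I'll centre and close.

Request:
drive_tool:
  increments: "-0.0025 0 -0.004 0;0 0 0 0;0 0 0 0;0 0 0 0;0 0 0 0;0 0 0 0;0 0 0 0"
  grip: 0
  squeeze: 40

```text
t: 6.88
eef_pos: [0.5273, -0.3387, 0.0705]
tool_rot: [0.001, 0.719, 0.695, 0.0]
contact_force: [-1.1, -0.0, 5.8]
gripper_width: 0.138
```

Request:
drive_tool:
  increments: "0 0 0.005 0;0 0 0.01 0;0 0 0.02 0;0 0 0.03 0;0 0 0.03 0;0 0 0.02 0;0 0.03 0 0;0 0.04 0 -0.02;0 0.04 0 -0.02;0 0.04 0 -0.02;0 0.04 0 -0.02;0 0.04 0 -0.02"

```text
t: 7.88
eef_pos: [0.5265, -0.1066, 0.1855]
tool_rot: [0.0, 0.753, 0.658, 0.0]
contact_force: [0.8, 0.6, -0.9]
gripper_width: 0.136
```

Request:
drive_tool:
  increments: "-0.004 0.04 0 -0.02;-0.004 0.04 0 -0.01;-0.004 0.04 0 0;-0.003 0.04 0 0;0 0.03 -0.01 0;0 0.006 -0.01 0;0 0 0 0;0 0 0 0"

```text
t: 8.55
eef_pos: [0.5114, 0.087, 0.1645]
tool_rot: [-0.0, 0.762, 0.647, -0.001]
contact_force: [0.1, 0.0, -0.1]
gripper_width: 0.132
```

Run:
```python
from h import *
import cv2
o=bot.get_obs();print(o["eef_pos"],o["contact_force"],o["tool_rot"],o["gripper_width"])
s=bot.read_camera("side")[:,:,::-1];t=bot.read_camera("top")[:,:,::-1]
cv2.imwrite("pics/s9.png",s);cv2.imwrite("pics/t9.png",t)
cv2.imwrite("pics/z9.png",cv2.resize(s[180:270,215:305],None,fx=6.6,fy=6.6,interpolation=2))
cv2.imwrite("pics/z10.png",cv2.resize(t[140:260,180:300],None,fx=4.9,fy=4.9,interpolation=2))
```

```text
[0.51144448 0.08701797 0.16452216] [ 0.08782662  0.03226377 -0.12889863] [-8.17239475e-05  7.62132708e-01  6.47420329e-01 -8.03930035e-04] 0.13200336525499642
```

View pics/z9.png

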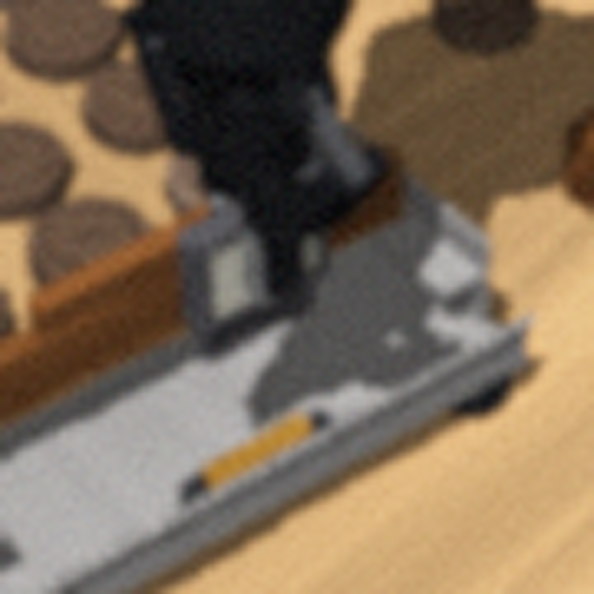

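View pics/z10.png

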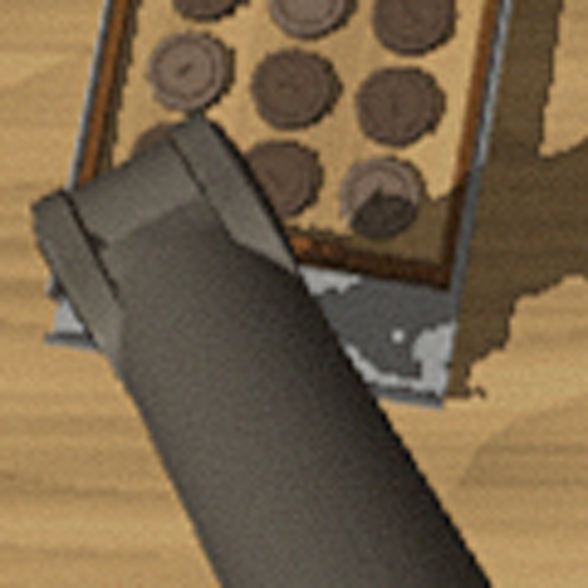

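Run:
```python
from h import *
import cv2
yaw=-.163;R=np.array([[np.cos(yaw),-np.sin(yaw),0],[np.sin(yaw),np.cos(yaw),0],[0,0,1]])
p=np.array([.5114,.0870,.114])
def z9(q):
    u,v=proj("side",q);return round((u+.5-215)*6.6-.5),round((v+.5-180)*6.6-.5)
for n,l in dict(FLb=(-.006,.03,.02),FRb=(-.006,-.03,.02),FLt=(-.006,.03,.066),FRt=(-.006,-.03,.066),BLt=(.006,.03,.066),TL=(-.002,.025,0),TR=(-.002,-.025,0)).items(): print(n,z9(p+R@np.array(l)))
im=cv2.imread("pics/z9.png")
cv2.imwrite("pics/z11.png",cv2.resize(im[150:450,130:430],None,fx=2,fy=2))
```

```text
FLb (202, 338)
FRb (332, 269)
FLt (196, 246)
FRt (330, 176)
BLt (177, 228)
TL (208, 365)
TR (316, 308)
```

View pics/z11.png

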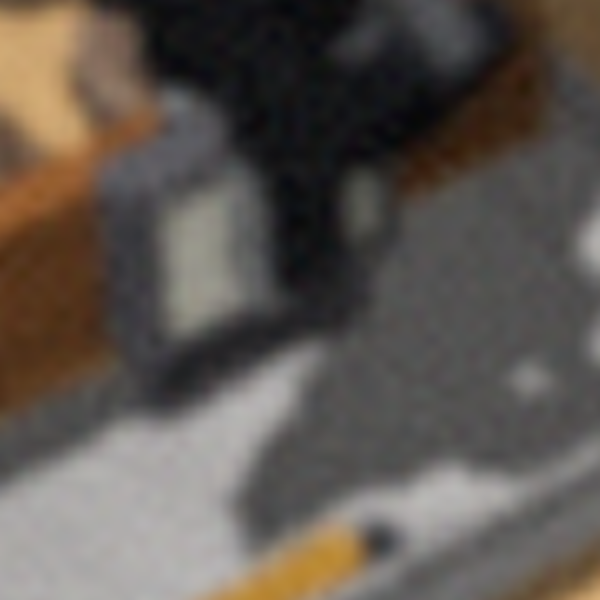

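The holder is gripped upright with its card to the front. It is about 1 mm from being centred on the TCP (edges in the zoom near 150 and 400). I'll centre it over the pocket and descend.

Request:
drive_tool:
  increments: "-0.002 0.0008 -0.01 0;0 0 -0.015 0;0 0 -0.015 0;0 0 -0.01 0;0 0 0 0;0 0 0 0"

```text
t: 9.15
eef_pos: [0.5096, 0.0878, 0.1143]
tool_rot: [-0.0, 0.763, 0.647, -0.001]
contact_force: [-0.3, 0.2, 0.2]
gripper_width: 0.135
```

Run:
```python
from h import *
import cv2
o=bot.get_obs();print(o["eef_pos"],o["contact_force"],o["torque"])
s=bot.read_camera("side")[:,:,::-1]
cv2.imwrite("pics/z12.png",cv2.resize(s[190:270,215:295],None,fx=7.4,fy=7.4,interpolation=2))
```

```text
[0.5096296  0.08781335 0.11425871] [-0.34557308  0.19688681  0.24421761] [ 0.03509707 -0.05489396 -0.04656448]
```

View pics/z12.png

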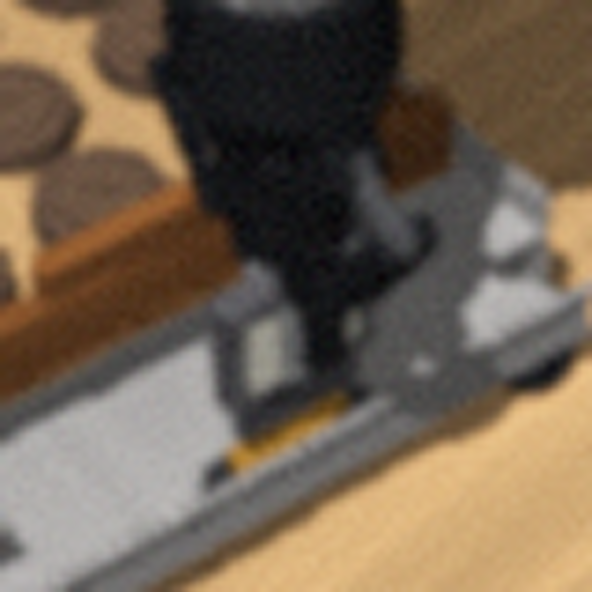

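Request:
drive_tool:
  increments: "0 0 -0.003 0;0 0 -0.003 0;0 0 -0.003 0;0 0 -0.003 0;0 0 0 0"

```text
t: 9.62
eef_pos: [0.5096, 0.0883, 0.1021]
tool_rot: [-0.0, 0.762, 0.647, -0.0]
contact_force: [-0.8, -0.1, 0.1]
gripper_width: 0.132
```

Request:
drive_tool:
  increments: "0 0 -0.002 0;0 0 -0.002 0;0 0 0 0"

```text
t: 9.87
eef_pos: [0.5099, 0.0885, 0.0985]
tool_rot: [-0.0, 0.762, 0.647, 0.0]
contact_force: [0.2, 0.1, -0.5]
gripper_width: 0.136
```

Request:
drive_tool:
  increments: "0 0 -0.0015 0;0 0 -0.0015 0;0 0 0 0"

```text
t: 10.12
eef_pos: [0.5106, 0.0886, 0.096]
tool_rot: [0.0, 0.762, 0.647, 0.001]
contact_force: [0.5, 0.3, 1.2]
gripper_width: 0.135
```

Request:
drive_tool:
  increments: "0 0 -0.0015 0;0 0 -0.0015 0;0 0 0 0"

```text
t: 10.37
eef_pos: [0.5105, 0.0885, 0.0927]
tool_rot: [0.0, 0.762, 0.647, 0.001]
contact_force: [3.4, 0.2, -0.3]
gripper_width: 0.134
```

Request:
drive_tool:
  increments: "0.001 -0.0002 -0.0015 0;0 0 -0.0015 0;0 0 0 0"

```text
t: 10.62
eef_pos: [0.5106, 0.0881, 0.0892]
tool_rot: [-0.0, 0.762, 0.647, -0.0]
contact_force: [0.5, 0.3, -1.3]
gripper_width: 0.136
```

Request:
drive_tool:
  increments: "0 0 -0.001 0;0 0 -0.001 0;0 0 0 0"

```text
t: 10.87
eef_pos: [0.5106, 0.0882, 0.0874]
tool_rot: [-0.0, 0.762, 0.647, -0.0]
contact_force: [0.2, 0.1, -1.7]
gripper_width: 0.136
```

Request:
drive_tool:
  increments: "0 0 -0.0006 0;0 0 -0.0004 0;0 0 0 0"

```text
t: 11.12
eef_pos: [0.5106, 0.0882, 0.0865]
tool_rot: [-0.0, 0.762, 0.647, -0.0]
contact_force: [-0.1, -0.1, -0.3]
gripper_width: 0.14
```

Request:
drive_tool:
  increments: "0 0 -0.0006 0;0 0 -0.0004 0;0 0 0 0"

```text
t: 11.37
eef_pos: [0.5107, 0.0882, 0.0865]
tool_rot: [0.0, 0.762, 0.647, -0.0]
contact_force: [-2.7, -1.1, 11.1]
gripper_width: 0.136
```

The floor is felt at TCP z = 0.0865, exactly as predicted, with 11 N of push. I'll check that it stays steady.

Request:
drive_tool:
  increments: "0 0 0 0;0 0 0 0;0 0 0 0;0 0 0 0;0 0 0 0;0 0 0 0;0 0 0 0;0 0 0 0;0 0 0 0;0 0 0 0;0 0 0 0;0 0 0 0"

```text
t: 12.37
eef_pos: [0.5107, 0.0882, 0.0864]
tool_rot: [0.0, 0.762, 0.647, -0.0]
contact_force: [-2.9, -1.7, 11.7]
gripper_width: 0.137
```

Run:
```python
from h import *
import cv2
s=bot.read_camera("side")[:,:,::-1]
o=bot.get_obs();print(o["t"],o["eef_pos"],o["contact_force"],o["torque"])
cv2.imwrite("pics/z13.png",cv2.resize(s[150:270,170:310],None,fx=5,fy=5,interpolation=2))
cv2.imwrite("pics/s13.png",s)
```

```text
12.4167 [0.51069829 0.08827249 0.08644256] [-3.42022805 -1.03410575 10.74046559] [-0.23908231  0.84886793 -0.0250729 ]
```

View pics/z13.png

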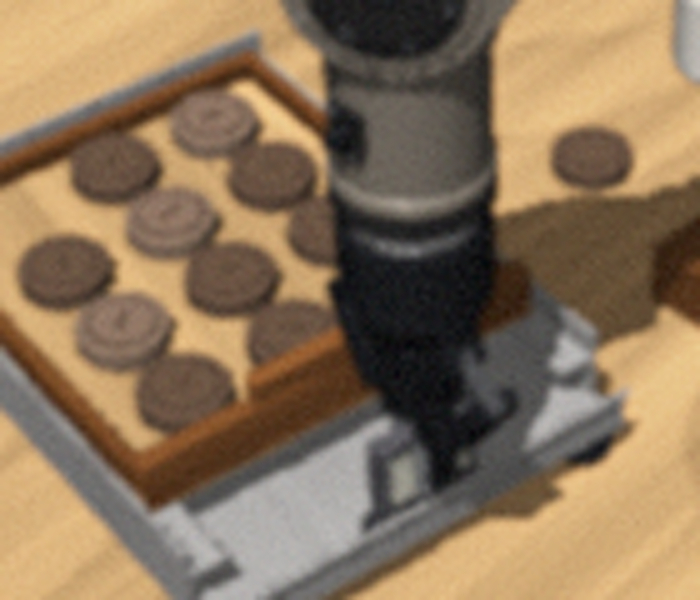

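View pics/s13.png

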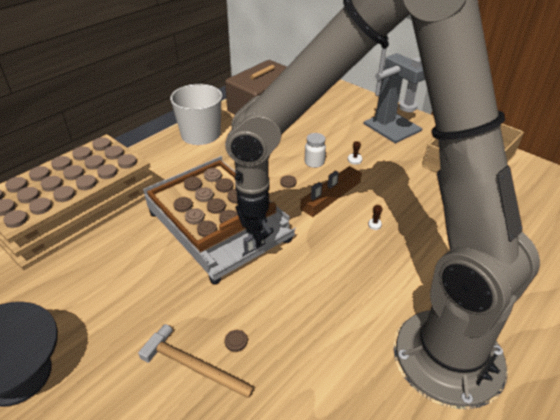

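The holder sits behind the lip with its card to the front (zoom around 405,480). The tray is home, the two spares are in the block, and nothing else has moved. Handing in.

Run:
```python
from station import bot
print(bot.hand_in()); o=bot.get_obs();print(o["t"],o["eef_pos"],o["contact_force"])
```

```text
the job is handed in; nothing more can be done
None
the job is handed in; nothing more can be done
```

The tray is home and the wide label holder is in the pocket, card to the front. The gripper is still holding it down with about 11 N (just over a kilo) for your locking screw. I handed the job in at about 12.4 s; the system gave no verdict.

- **Tray:** I slid it back with closed fingers until it stopped moving and the push climbed to about 16 N. The pictures show it against the rear plate.
- **Holder:** I gripped it across its thickness and lowered it by feel. It went past the end tabs with no sign of catching. It met the pocket floor with the tool at z = 86.5 mm, the height I had predicted from the grasp.
- **Last checks:** over the last second before hand-in the push held at about 11–12 N, with about 3 N sideways, and the tool did not move. The last side view shows the holder upright and both narrow holders still in the block. The stamps, hammer, loose discs and jar look where they were.
- **Disagreement and limits:** the two cameras differed by about 10 mm on where the front lip is, so I positioned from the spring leaf, where they agreed to about 2 mm. At the end the arm hid part of the pocket, so the final seating rests on height and force rather than on a clear view.

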